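# Work the scooter's new brake lever and hold it in against its stop

## Robot

A 6-joint arm with a two-finger parallel gripper is mounted at the origin on the work surface. World frame = base frame: x ahead of the robot, y to its left, z up, the work surface at z = 0. Lengths are in m, angles in rad, forces in N, time in s.
With the tool pointing down it reaches from about 0.275 to 0.725 m from the base axis. Payload 5.6 kg.
Tool frame: the origin (TCP) lies between the finger pads; the fingertips stand 8 mm ahead of it and the grasp point (between the pads) lies 11 mm behind it; z points along the fingers, y is the direction in which the jaws open and shut (so a half turn about z gives the same grasp; the last joint's range is limited). The gripper opens to 85 mm and grips with 20 to 120 N. Pads are 22 mm wide; open, the fingers measure 114 mm over their backs; the gripper's body (76 mm by 85 mm) begins 54 mm behind the grasp point. The pads swing forward as they close: fully open they stand 13 mm farther back than shut.
Start: joints at [1.571, 0.255, 0.108, 0, -1.424, -0.285], TCP at [0.155, 0.528, 0.239] pointing down, gripper open.
Joint ranges: [-2.95, 2.95], [-1.21, 1.97], [-1.09, 1.5], [-2.87, 1.71], [-2.94, -0.07], [-3.05, 3.05]. Speed limits (rad/s): [2.57, 2.57, 3.14, 3.14, 3.14, 3.14].

## Interface

Orientations are given as a unit quaternion [w, x, y, z].
In Python, from rig import bot, command_gripper, kinematics, readout, grab_frame, camera_model, order gives the robot as it stands. Calls block until the motion is done:
- bot.reach(position, orientation): joint-space move of the TCP to a pose.
- bot.servo_line(position, ori=None, max_speed=0.15, f_stop=None): straight line of the TCP; ori=None keeps the orientation; max_speed is the mean speed in m/s. With f_stop (N) it stops when the force on the tool has changed by that much, and returns True; else False.
- bot.movej(angles): joint-space move.
- command_gripper(opening, strength=None): opening from 0.0 (shut) to 1.0 (fully open); strength is the grip in N (None keeps the last); returns when the fingers have stopped.
- bot.dwell(seconds).
- kinematics.ik(position, orientation): joint angles nearest the present ones, or None.
- readout.get_obs(): the state.
- grab_frame(name): name is "scene" or "top" or "wrist"; returns the picture (420x560x3 uint8, red, green, blue); there is no depth.
- camera_model(name): a dict with "K" (3x3 intrinsics, pixels), "dist_coeffs" ([k1, k2, p1, p2, k3] as OpenCV has them; the pictures are not rectified), "world_from_camera" (4x4, takes a point from camera to world coordinates). Camera axes: x right, y down, z forward; pixel columns grow to the right and rows downward; lengths in m; the calibration is good to about 2 mm. A picture is of the moment at which its call begins: read the wrist's pose just before it. camera_model takes no time and is no camera call; for the wrist camera it gives the pose at the moment of the call.
A pose or a line that the arm cannot do raises bot.MotionError and nothing moves.
- order.finish_job(): hands the job in, once; it reports no verdict.
The state is a dict: "time": time; "qpos": joint angles; "qvel": joint speeds; "joint_efforts": joint torques, N m; "tool_pos": TCP position; "tcp_rot": TCP orientation; "force": force on the tool from outside, world axes, zero at the start; "wrist_torque": the same for the moment, N m; "gripper_width": opening from 0.0 (shut) to 1.0 (fully open).
Only numpy, scipy, OpenCV 4.12 (cv2) and the standard library are available. Lean on these libraries where they do the work, as an engineer would, in place of code of your own. Each camera call takes 0.05 s, during which the arm holds its last target.

## Task

A newly printed blade has been fitted to the brake lever of the scooter handlebar in the vice: using only the outside of the fingers, never pinching or hooking the blade, push the brake lever in towards its grip until it stops, then come away so that it springs all the way back out. Push it in to its stop a second time and finish there, still holding it firmly against the stop, so that the gap left between blade and grip can be measured. Do not force the lever, and leave the thumb throttle and everything lying about as they are.

Things in the scene. Friction and masses are not known exactly. Their poses are not given: they have to be found in the camera images.
- brake_lever (a joint): Angle of the brake lever, rad: 0 sprung fully out (as at the start), 0.32 against its solid end stop. The return spring asks about 3 N at lever_face at 0, rising evenly to about 8 N just before the stop. At the stop the blade lies parallel to the bar, about 19 mm clear of the grip. Blade: grey, straight, level, 113 mm from pivot to ball tip, 14 mm high, 9 mm thick (13 mm near the pivot).
- lever_face (a point): The place to push: on the blade's outer face, towards the robot, at half height (210 mm above the table), 85 mm from the pivot. Moves with the blade, about 27 mm from fully out to the stop. Its -x axis points out of the face, away from the grip; its -y axis runs along the blade to the tip. The lever is on the robot's side of the bar, at the bar's end towards the robot's right (-y).
- lever_ball (a point): Centre of the 18 mm ball at the blade's tip, 113 mm from the pivot. Moves with the blade.
- brake_pivot (a point): Fixed on the handlebar: centre of the lever's upright pivot, at the blade's half height, in a black bracket. Axes of the handlebar: +y along the bar (brake end at -y), +x from lever to bar (bar's axis 40 mm away), z up. lever_face lies from here at x -4.5, y -85 mm at the stop and about x -31, y -79 mm when out. Nothing in front of the blade is as high as it; the display, 82 mm to +y, reaches 36 mm higher.
- brake_grip (a point): Middle of the black rubber grip at the brake end of the handlebar, on the bar's axis, 210 mm above the table; the grip is 32 mm thick and 118 mm long, with ribs and a 40 mm flange at its inner end. Axes as brake_pivot.
- fixture: All fixed to the bench: a 320 x 280 mm plywood board with a blue bench vice (jaw tops 138 mm up, T-bar on the far side) that clamps a scooter's steering tube stub, and on it the handlebar, 472 mm wide, 22 mm tube, with a display in the middle and a bell. Origin on the table under the middle of the bar; y along the bar, x square to it, away from the robot (yaw -0.3 to 0.4 rad).
- throttle (a joint): Angle of the thumb throttle, rad, 0 at rest, 0.7 fully pressed: leave it alone.
- throttle_pad (a point): Pad of the thumb throttle, a short grey paddle on the far side of the bar at the other (+y) end, inside of that grip.
- spare_grip: Loose spare rubber grip standing upright on the board near the vice, 118 mm tall, 32 mm thick (flange 40 mm); origin at its foot. Leave it.
- oil_bottle: Loose small white bottle, 42 mm thick, 105 mm tall, standing on the robot's side of the lever; origin at its foot. Leave it.
- old_blade: Loose old aluminium lever blade lying on the table, 120 mm long, up to 18 mm high; origin under its middle, along its y. Leave it.
- caliper: Loose steel calliper lying flat beyond the brake end of the board, 235 mm long, 14 mm high; origin under the middle of its beam, which runs along x. Leave it.
- screwdriver: Loose screwdriver lying on the table beside the throttle end of the board; along its x. Leave it.
- bolt_tray: Loose open black tray of bolts, 105 x 75 x 32 mm; origin under its middle. Leave it.
- spool: Loose filament spool lying flat, 200 mm wide, 66 mm high, at the right of the table; origin under its middle. Leave it.

How it is judged:
By the outcome, as a careful person would: the job done as asked, in the order asked, and still so for the second after the job is handed in, while the arm keeps its last pose, push and grip.
It also fails if it takes over 38 s, if anything falls off the work surface, if the arm or the gripper's body presses on something with over 40 N, if the wrist force passes 120 N, or if a joint passes its speed limit or range.

## Working session

There is one attempt and no reset: what is moved stays moved. The work goes in short steps, each a Python script; the robot and the scene stay as the last script left them, time stands still between calls to the robot, and variables do not carry over. Pictures are saved under pics/ and viewed, and the job is handed in when it is done.

```bash
ls; mkdir -p pics
python3 - <<'E'
from rig import *
from rig import bot, grab_frame, camera_model, readout
import cv2
for n in ("scene","top","wrist"):
    f=grab_frame(n); cv2.imwrite(f"pics/{n}0.png",f[:,:,::-1]); c=camera_model(n); print(n,c["K"],c["dist_coeffs"],c["world_from_camera"])
print(readout.get_obs())
E
```

```text
pics
scene [[393.83374884   0.         274.33788261]
 [  0.         393.83374884 203.26585989]
 [  0.           0.           1.        ]] [0.02436244 0.         0.         0.         0.        ] [[ 0.78444176  0.47289512 -0.40127464  0.97321268]
 [ 0.62008346 -0.61068567  0.49250331 -0.58701555]
 [-0.01215026 -0.63516393 -0.77228178  0.92449607]
 [ 0.          0.          0.          1.        ]]
top [[399.9013889    0.         281.93871616]
 [  0.         399.9013889  209.03965048]
 [  0.           0.           1.        ]] [-0.11384371  0.          0.          0.          0.        ] [[ 0.03013181 -0.9790295   0.2014778   0.34886307]
 [-0.9995445  -0.02917185  0.00773278 -0.06202497]
 [-0.00169314 -0.20161903 -0.97946256  1.29474555]
 [ 0.          0.          0.          1.        ]]
wrist [[323.61879038   0.         280.98645724]
 [  0.         323.61879038 209.28639019]
 [  0.           0.           1.        ]] [-0.06157011  0.          0.          0.          0.        ] [[-0.28193365 -0.92407214 -0.2580777   0.21983959]
 [-0.95943282  0.27194648  0.07438935  0.50767157]
 [ 0.00144219  0.26858107 -0.963256    0.37435194]
 [ 0.          0.          0.          1.        ]]
{'time': 0.15, 'qpos': array([ 1.57060353e+00,  2.55610306e-01,  1.07354214e-01, -2.86413793e-04,
       -1.42391993e+00, -2.84607660e-01]), 'qvel': array([-0.00036366, -0.00313491,  0.00287098,  0.00322255, -0.00070025,
        0.00029694]), 'joint_efforts': array([-1.56975671e-03, -3.86940908e+01,  2.38081098e+01,  5.36667600e+00,
       -4.55872811e-03, -4.07637870e-06]), 'tool_pos': array([0.15440138, 0.52753013, 0.23863503]), 'tcp_rot': array([ 7.02958078e-04,  9.89874975e-01, -1.41940265e-01, -4.24497402e-05]), 'force': array([ 0.2147955 , -0.07479414, -0.19140198]), 'wrist_torque': array([-0.03430544, -0.027469  ,  0.02232983]), 'gripper_width': 0.9957918714072528}
```

View pics/scene0.png

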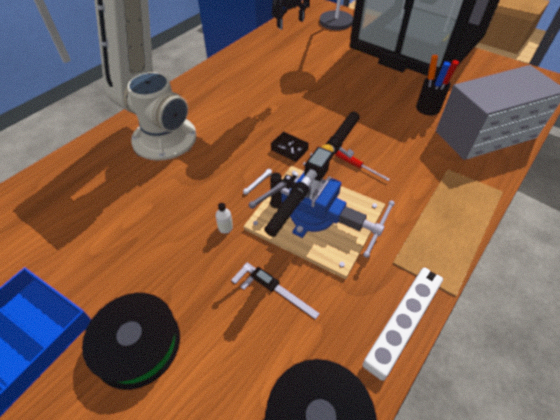

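View pics/top0.png

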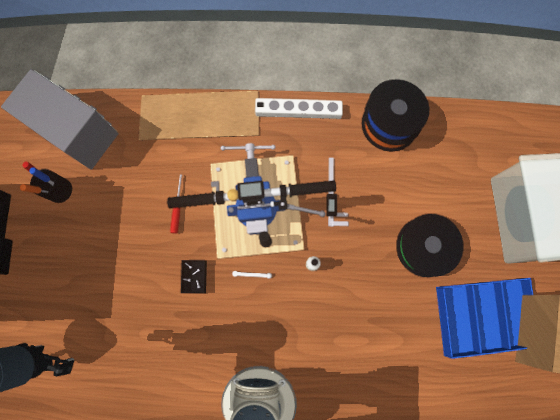

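```bash
python3 -c "
import cv2
a=cv2.imread('pics/top0.png');b=a[70:270,260:460];cv2.imwrite('pics/topz.png',cv2.resize(b,(800,800),interpolation=3)[:600]);
a=cv2.imread('pics/scene0.png');b=a[60:260,180:440];cv2.imwrite('pics/scz.png',cv2.resize(b,(780,600),interpolation=3))"
```

```text
(no output)
```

View pics/topz.png

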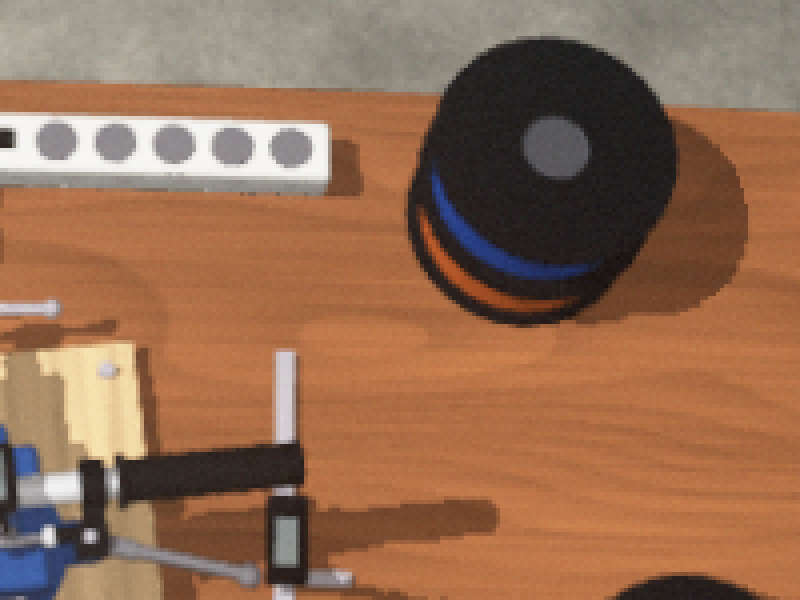

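View pics/scz.png

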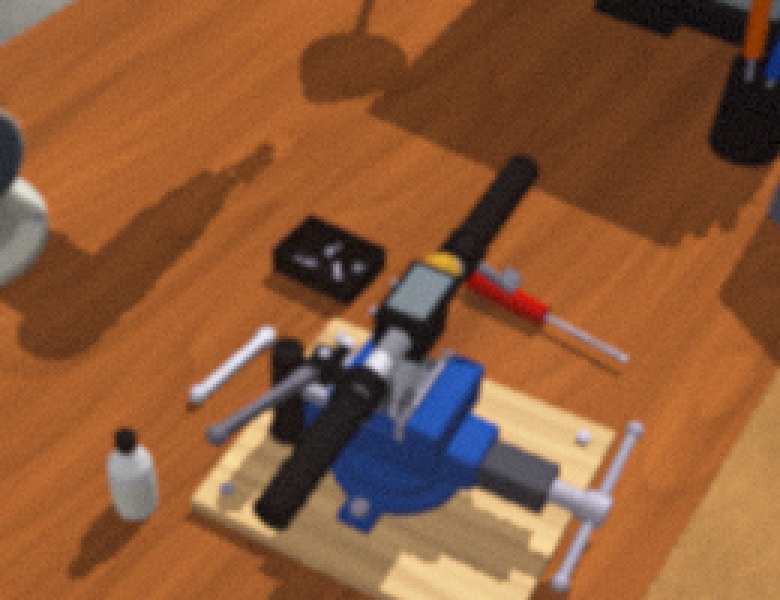

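The top view shows the ball at about (322,214), the pivot screw at (282.5,204) and the brake grip running from (290,190) to (335,186). In the scene view the ball is at about (252,204). The bottle at (313,263) is well in front of the lever. Next I'll turn these into positions.

```bash
cat > h.py <<'E'
import numpy as np, cv2
from rig import bot, command_gripper, kinematics, readout, grab_frame, camera_model, order
from scipy.spatial.transform import Rotation as R
def ray(c,uv):
    p=cv2.undistortPoints(np.array([[uv]],float),np.array(c["K"]),np.array(c["dist_coeffs"]))[0,0]
    T=np.array(c["world_from_camera"]); d=T[:3,:3]@np.r_[p,1]; return T[:3,3],d/np.linalg.norm(d)
def onz(c,uv,z):
    o,d=ray(c,uv); return o+d*(z-o[2])/d[2]
def tri(r1,r2):
    (o1,d1),(o2,d2)=r1,r2; A=np.c_[d1,-d2]; s=np.linalg.lstsq(A,o2-o1,rcond=None)[0]
    a=o1+d1*s[0]; b=o2+d2*s[1]; return (a+b)/2,np.linalg.norm(a-b)
def proj(c,p):
    T=np.linalg.inv(np.array(c["world_from_camera"])); q=T[:3,:3]@p+T[:3,3]
    return cv2.projectPoints(q.reshape(1,1,3),np.zeros(3),np.zeros(3),np.array(c["K"]),np.array(c["dist_coeffs"]))[0].ravel()
def snap(n,name):
    c=camera_model(n); f=grab_frame(n); cv2.imwrite(f"pics/{name}.png",f[:,:,::-1]); return f,c
E
python3 - <<'E'
from h import *
t=camera_model("top");s=camera_model("scene")
print("ball tri",tri(ray(t,(322.3,213.8)),ray(s,(252,204.3))))
b=onz(t,(322.3,213.8),.21);p=onz(t,(282.5,204.2),.22)
g0=onz(t,(290,189.8),.22);g1=onz(t,(335,186),.22)
print(b,p,g0,g1,np.linalg.norm(b-p))
d=(g0-g1)[:2]; print("yaw",np.arctan2(-d[0],d[1]))
e=(p-b)[:2]; print("blade yaw",np.arctan2(-e[0],e[1]))
print("bottle",onz(t,(313,264),.1))
E
```

```text
ball tri (array([ 0.56204096, -0.16549298,  0.20926381]), np.float64(2.512391134553752e-05))
[ 0.56188791 -0.16543211  0.21      ] [ 0.58357252 -0.05467367  0.22      ] [ 0.62503402 -0.07423595  0.22      ] [ 0.63977055 -0.19916671  0.22      ] 0.11330336979058736
yaw 0.11741500771065756
blade yaw -0.1933373640492801
bottle [ 0.43056254 -0.14996258  0.1       ]
```

```bash
cat >> h.py <<'E'
P=np.array([0.5836,-0.0547]); YAW=0.117
def ax(y): return np.array([np.cos(y),np.sin(y)]),np.array([-np.sin(y),np.cos(y)])
def face(a):  # lever angle a -> face point xy, normal-in yaw
    y=YAW-0.32+a; X,Y=ax(y); return P-4.5e-3*X-85e-3*Y, y
def quat(y):
    X,Y=ax(y); M=np.c_[np.r_[-X,0],np.r_[Y,0],[0,0,-1]]
    q=R.from_matrix(M).as_quat(); return np.array([q[3],*q[:3]])
def pose(a,off,z=0.200):   # off = distance of TCP in front of face
    f,y=face(a); X,_=ax(y); return np.r_[f-X*off,z],quat(y)
def st(m=""):
    o=readout.get_obs(); print(m,"t%.2f"%o["time"],"pos",o["tool_pos"].round(4),"F",o["force"].round(2)); return o
E
python3 - <<'E'
from h import *
for a,off,z in [(0,.06,.3),(0,.04,.2),(.32,.011,.2)]:
    p,q=pose(a,off,z); print(p,kinematics.ik(p,q))
command_gripper(0.0,60)
o=st(); p=o["tool_pos"].copy()
bot.reach(np.r_[p[:2],.36],o["tcp_rot"]); st()
p,q=pose(0,.06,.36); bot.reach(p,q); st()
snap("wrist","w1"); snap("top","t1")
E
```

```text
[ 0.5032877  -0.12495087  0.3       ] [ 0.05897939  0.18209777  0.16665122  0.         -1.55534978 -1.83277572]
[ 0.52287702 -0.12898304  0.2       ] [ 0.04892451  0.24747036 -0.00195661  0.         -1.32136936 -1.82272084]
[ 0.57812829 -0.14092825  0.2       ] [ 0.02337106  0.35772684  0.15209618  0.         -1.36516566 -1.47716738]
 t0.92 pos [0.1545 0.5279 0.2393] F [0.38 0.46 0.37]
 t1.47 pos [0.1544 0.5281 0.3607] F [-0.07 -0.42 -0.12]
 t4.08 pos [ 0.5035 -0.1243  0.3599] F [ 0.34  0.13 -0.53]
```

View pics/w1.png

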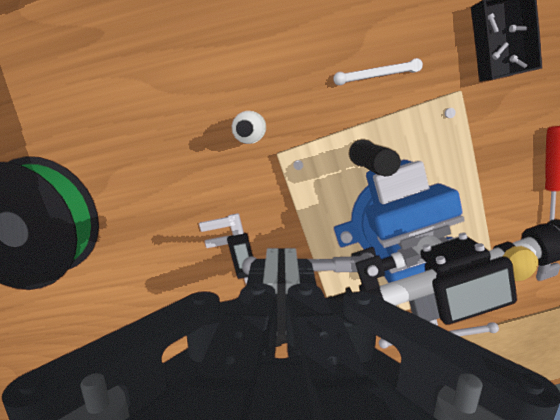

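View pics/t1.png

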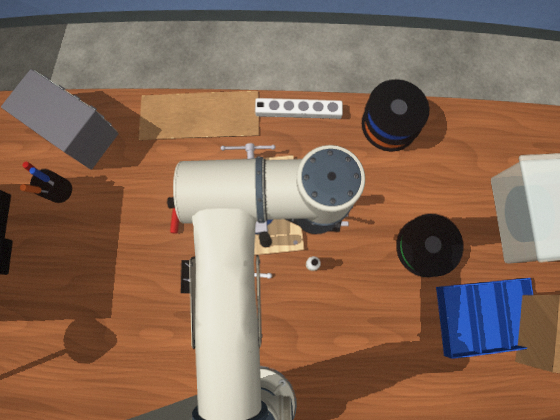

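The wrist view shows the shut fingers at (282,260), the ball just left of them at about (250,266) and the pivot screw at (372,271). I'll cross-check the geometry.

Run:
```python
from h import *
c=camera_model("wrist")
print("pivot",onz(c,(372,271),.22),"ball",onz(c,(250,266),.215), np.array(c["world_from_camera"])[:3,3])
print(proj(c,np.r_[P,.22]),proj(c,np.array([.562,-.1654,.21])))
f=cv2.imread("pics/w1.png")[220:320,200:420]; cv2.imwrite("pics/w1z.png",cv2.resize(f,(792,360),interpolation=3))
```

```text
pivot [ 0.58861958 -0.05532215  0.22      ] ball [ 0.56248312 -0.16746927  0.215     ] [ 0.43676237 -0.11160322  0.49567915]
[372.01439572 266.11762582] [252.44988784 262.8948144 ]
```

View pics/w1z.png

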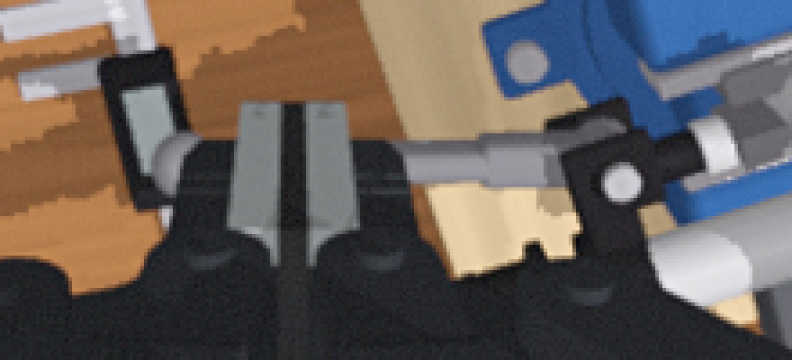

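Run:
```python
from h import *
c=camera_model("wrist"); o=readout.get_obs(); print(o["gripper_width"]); w,x,y,z=o["tcp_rot"]; M=R.from_quat([x,y,z,w]).as_matrix()
for lx in (.011,-.011):
  for ly in (-.0135,.0135,.026):
    print(lx,ly,[(lz,proj(c,o["tool_pos"]+M@np.array([lx,ly,lz])).round(1).tolist()) for lz in (.008,-.005,-.02,-.035,-.05)])
```

```text
-0.00164291702669104
0.011 -0.0135 [(0.008, [254.6, 243.2]), (-0.005, [252.3, 254.2]), (-0.02, [249.0, 269.5]), (-0.035, [245.0, 288.7]), (-0.05, [239.8, 313.4])]
0.011 0.0135 [(0.008, [311.4, 243.1]), (-0.005, [314.0, 254.1]), (-0.02, [317.8, 269.4]), (-0.035, [322.4, 288.6]), (-0.05, [328.4, 313.3])]
0.011 0.026 [(0.008, [337.6, 243.0]), (-0.005, [342.5, 254.0]), (-0.02, [349.4, 269.3]), (-0.035, [358.0, 288.4]), (-0.05, [369.1, 312.9])]
-0.011 -0.0135 [(0.008, [255.7, 284.6]), (-0.005, [253.6, 298.6]), (-0.02, [250.7, 317.8]), (-0.035, [247.1, 341.5]), (-0.05, [242.6, 371.5])]
-0.011 0.0135 [(0.008, [310.2, 284.5]), (-0.005, [312.6, 298.5]), (-0.02, [316.0, 317.7]), (-0.035, [320.1, 341.5]), (-0.05, [325.3, 371.3])]
-0.011 0.026 [(0.008, [335.4, 284.4]), (-0.005, [339.9, 298.3]), (-0.02, [346.1, 317.5]), (-0.035, [353.8, 341.1]), (-0.05, [363.3, 370.8])]
```

Run:
```python
from h import *
Z=.203
p,q=pose(0,.055,Z); bot.servo_line(p,q,max_speed=.12); st("down")
p,q=pose(0,.022,Z); print(bot.servo_line(p,q,max_speed=.06,f_stop=6)); st("near")
p,q=pose(.04,.011,Z); print(bot.servo_line(p,q,max_speed=.03,f_stop=8)); st("a.04")
p,q=pose(.22,.011,Z); print(bot.servo_line(p,q,max_speed=.03,f_stop=10)); st("a.22")
snap("wrist","w2"); snap("scene","s2")
```

```text
down t5.64 pos [ 0.5086 -0.126   0.2038] F [-0.47  0.16  0.49]
False
near t6.34 pos [ 0.5405 -0.1326  0.2028] F [ 0.08 -0.3  -0.72]
False
a.04 t6.97 pos [ 0.5541 -0.136   0.2029] F [-2.09  0.3   2.09]
False
a.22 t7.64 pos [ 0.5685 -0.1402  0.2029] F [-6.12  0.39  2.74]
```

```bash
python3 -c "
import cv2
a=cv2.imread('pics/w2.png')[180:330,180:420];b=cv2.imread('pics/s2.png')[140:290,200:440]
cv2.imwrite('pics/c2.png',cv2.resize(cv2.vconcat([a,b]),(480,600),interpolation=3))"
```

```text
(no output)
```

View pics/c2.png

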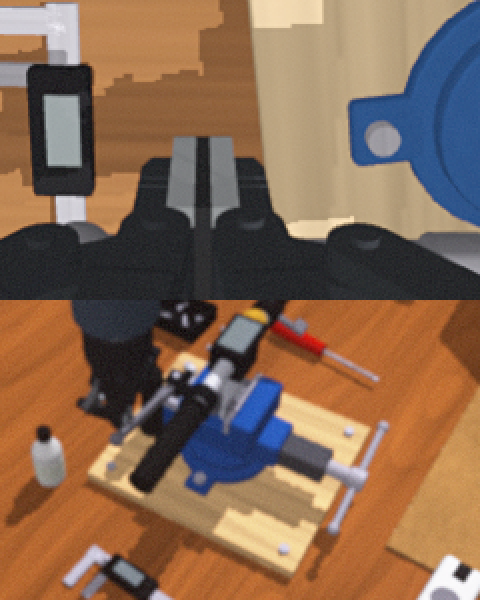

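The lever is moving with the fingers (force 6 N, about as the spring should give), with the fingers between the ball and the bracket. Now I'll go slowly to the stop.

Run:
```python
from h import *
Z=.203
for a in (.25,.28,.30,.32):
    p,q=pose(a,.011,Z); r=bot.servo_line(p,q,max_speed=.015,f_stop=7); o=st(f"a{a} {r} cmd{p.round(4)}")
    if r or np.linalg.norm(o["force"][:2])>13: break
```

```text
a0.25 False cmd[ 0.5721 -0.1403  0.203 ] t8.07 pos [ 0.5709 -0.1406  0.2029] F [-5.41  0.16  1.81]
a0.28 False cmd[ 0.5747 -0.1406  0.203 ] t8.39 pos [ 0.5734 -0.141   0.2029] F [-6.8   0.06  3.94]
a0.3 False cmd[ 0.5764 -0.1408  0.203 ] t8.66 pos [ 0.575  -0.1412  0.2029] F [-6.72  0.61  3.63]
a0.32 False cmd[ 0.5781 -0.1409  0.203 ] t8.93 pos [ 0.5766 -0.1414  0.2029] F [-6.31 -0.5   3.28]
```

Run:
```python
from h import *
Z=.203
for k in range(1,13):
    p,q=pose(.32,.011-.001*k,Z); r=bot.servo_line(p,q,max_speed=.01,f_stop=8); o=st(f"{k} {r}")
    if r or np.linalg.norm(o["force"][:2])>15: break
bot.dwell(.3); st()
snap("top","t3");snap("scene","s3")
```

```text
1 False t9.18 pos [ 0.5775 -0.1413  0.2029] F [-6.75 -0.13  2.78]
2 False t9.43 pos [ 0.5784 -0.1413  0.2029] F [-6.27 -0.39  2.97]
3 False t9.68 pos [ 0.5792 -0.1412  0.2029] F [-7.81 -0.91  4.54]
4 False t9.93 pos [ 0.5801 -0.1412  0.2028] F [-7.67 -0.49  3.28]
5 False t10.18 pos [ 0.5806 -0.1411  0.2028] F [-9.54 -1.29  4.01]
6 False t10.43 pos [ 0.5808 -0.1411  0.2028] F [-12.43  -1.07   5.05]
7 False t10.68 pos [ 0.5808 -0.1411  0.2028] F [-14.46  -0.24   6.21]
8 False t10.93 pos [ 0.581  -0.1411  0.2027] F [-17.87  -0.59   7.82]
 t11.22 pos [ 0.5809 -0.1411  0.2027] F [-17.39  -0.12   8.08]
```

The stop is clear: TCP x saturates at 0.581 while the force rises from 8 to 17 N. Now I'll back off and check that the lever springs back.

Run:
```python
from h import *
Z=.203
p,q=pose(0,.011,Z); bot.servo_line(p,q,max_speed=.06); st()
p,q=pose(0,.05,Z); bot.servo_line(p,q,max_speed=.1); bot.dwell(.4); st()
f,c=snap("wrist","w4"); g,d=snap("scene","s4")
print("ball exp",proj(c,np.array([.562,-.1654,.21])),proj(d,np.array([.562,-.1654,.21])))
a=f[180:330,180:420];b=g[140:290,200:440]
cv2.imwrite('pics/c4.png',cv2.resize(cv2.vconcat([a,b]),(480,600),interpolation=3)[:,:,::-1])
```

```text
t12.06 pos [ 0.5518 -0.1348  0.2031] F [-0.05  0.19 -0.38]
 t13.00 pos [ 0.5132 -0.127   0.2028] F [ 0.16 -0.5  -0.21]
ball exp [226.88533853 379.47600659] [251.98955626 204.06986248]
```

View pics/c4.png

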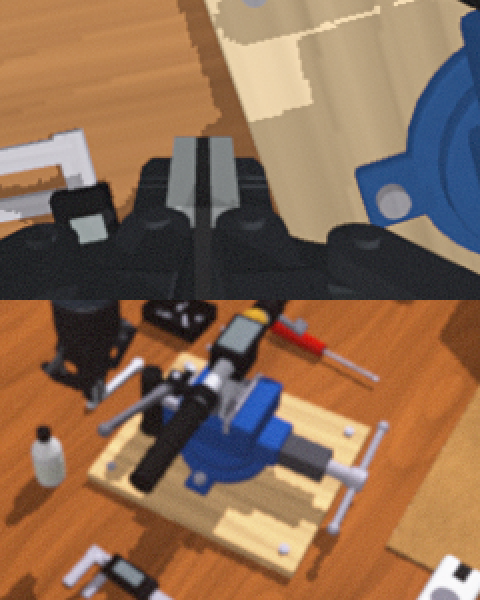

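In the scene view the ball is back at about (252,205), the same as at the start, so the lever is fully out and the fingers are clear of it. Now the second push.

Run:
```python
from h import *
Z=.203
p,q=pose(0,.02,Z); bot.servo_line(p,q,max_speed=.08); st()
p,q=pose(.04,.011,Z); bot.servo_line(p,q,max_speed=.03,f_stop=10); st()
p,q=pose(.32,.011,Z); r=bot.servo_line(p,q,max_speed=.03,f_stop=12); st(r)
p,q=pose(.32,.007,Z); r=bot.servo_line(p,q,max_speed=.015,f_stop=12); st(r)
for k in range(5,11):
    p,q=pose(.32,.011-.001*k,Z); r=bot.servo_line(p,q,max_speed=.01,f_stop=8); o=st(f"{k} {r}")
    if r or np.linalg.norm(o["force"][:2])>17: break
bot.dwell(.5); st()
g,d=snap("scene","s5"); snap("top","t5"); f,c=snap("wrist","w5")
X,Y=ax(YAW); print("ball exp at stop",proj(d,np.r_[P-.113*Y,.21]))
cv2.imwrite('pics/c5.png',cv2.resize(cv2.vconcat([f[180:330,180:420],g[140:290,200:440]]),(480,600),interpolation=3)[:,:,::-1])
```

```text
t13.62 pos [ 0.5423 -0.133   0.2027] F [-0.67 -0.06  0.08]
 t14.19 pos [ 0.5542 -0.1361  0.203 ] F [-2.88  0.71  1.93]
False t15.14 pos [ 0.5768 -0.1414  0.2029] F [-6.91 -0.86  3.31]
False t15.56 pos [ 0.5803 -0.1412  0.2029] F [-8.05 -0.78  3.54]
5 False t15.81 pos [ 0.5807 -0.1411  0.2029] F [-10.19  -1.2    4.52]
6 False t16.06 pos [ 0.5808 -0.1411  0.2029] F [-13.14  -0.2    5.74]
7 False t16.31 pos [ 0.5809 -0.1411  0.2028] F [-15.69  -1.26   6.31]
8 False t16.56 pos [ 0.581  -0.1411  0.2028] F [-18.64   0.33   8.57]
 t17.06 pos [ 0.581  -0.1411  0.2028] F [-18.27  -0.4    7.97]
ball exp at stop [263.03424779 211.60929766]
```

View pics/c5.png

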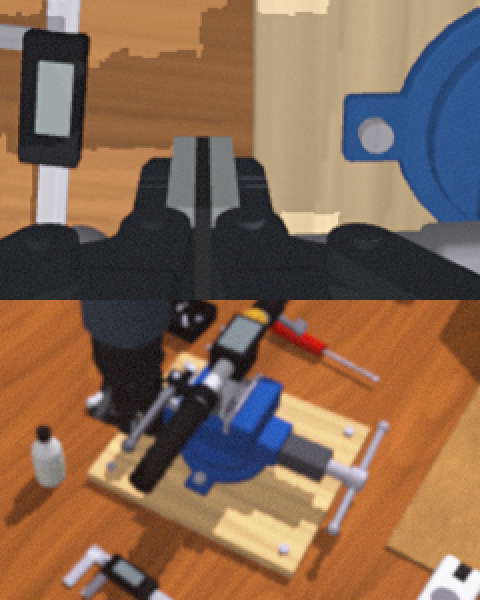

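The ball is at about (263,211), as predicted for the stop. The force is steady at 18 N and the same stop position was reached as in the first push. Nothing else has moved.

```bash
python3 -c "
from h import *
order.finish_job()"
```

```text
the job is handed in; nothing more can be done
```

I pushed the brake lever in to its stop twice with the outside of the shut fingers, letting it spring fully out in between. I handed the job in with it still held against the stop, about 17 s into the 38 s allowed.

- **Both pushes:** the hand stopped at the same place each time, TCP x 0.581 m. From there the force rose from about 8 N to 17 N on the first push and 18 N on the second. The second push was steady at about 18 N over a 0.5 s hold.
- **Spring-back:** between the pushes, the scene camera showed the lever's ball back at its starting pixel, about (252, 205).
- **End position:** the ball sat at about (263, 211), matching the predicted stop position of (263.0, 211.6).
- **Surroundings:** by eye, the bottle, calliper and the other items visible in the cropped final pictures looked unmoved. The throttle end was outside most of the close-ups and I did not measure it, but the arm came down only at the brake end.
- **Disagreements:** the wrist camera put the pivot about 5 mm farther from the robot than the top camera did. I found the stop by touch instead, about 3 mm past where the top camera's estimate put it. There was also an upward force of about 8 N on the fingers at the stop, which I put down to friction or arm flex.

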